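# Set out the recording rig around its stage

## Task

Set out the recording rig: put the brass carrier flat on the centre of the grey stage and the white dish centred on top of the carrier; stand the yellow lamp behind the stage, midway between it and the amplifier box. Stand each of the two mirror-image micromanipulators centred and square on the aluminium pad on its own side of the stage, so that its needle points to the stage and its knobs face the robot's side. Leave everything upright, released and still, and do not knock over or push aside the flask.

Things in the scene. Friction and masses are not known exactly. Their poses are not given: they have to be found in the camera images.
- manipulator_left: left-hand micromanipulator, 350 g: steel base 56x56x16, blue column on its centre 30 (x) by 34 (y), top at 84: grip it there across x. White knobs in front (own -x), to 31 from the axis, under 49 high. Orange needle holder to own -y, tip 60 out, 52-68 high: knobs towards you, it points right. The other is its mirror image. Origin: centre of underside; x back, y left, z up; mm
- manipulator_right: right-hand micromanipulator, 350 g: steel base 56x56x16, blue column on its centre 30 (x) by 34 (y), top at 84: grip it there across x. White knobs in front (own -x), to 31 from the axis, under 49 high. Orange needle holder to own +y, tip 60 out, 52-68 high: knobs towards you, it points left. The other is its mirror image. Origin: centre of underside; x back, y left, z up; mm
- carrier: loose plain brass disc, 56 dia, 14 thick, flat on both sides, 280 g, lying flat. Origin: centre of the underside, z up; sizes in mm
- dish: loose closed white specimen dish with a red spot on its lid, rigid cylinder 44 dia, 20 high, flat top and bottom, 60 g, upright. Origin: centre of the underside, z up; sizes in mm
- lamp: loose yellow lamp on a post, 88 high, round, 220 g, upright: dark steel foot 44 dia x 12, thin stem, yellow head 32 dia from 52 to 88 high (grip it there). Origin: centre of the underside, z up; sizes in mm
- stage: fixed grey stage block 90 x 90 x 30 high, with a black disc in a white circle (68 dia, flush) marking the centre of its flat top. Origin: centre of the underside, so the top is at 30; x = away from the robot (turned a few degrees, at most 0.18 rad), y = left, z up; sizes in mm
- pad_left: fixed square aluminium plate 70 x 70 x 4 with four dark screws, on the stage's left as the robot sees it, about 0.12 to 0.14 m from it centre to centre; looks like the right one. Origin: centre of the underside, top at 4; axes parallel to the stage's; sizes in mm
- pad_right: just like pad_left, same size and axes, on the stage's right; sizes in mm
- amplifier: fixed white instrument box, 90 deep (x) x 150 wide (y) x 60 high, blue front with black knobs facing the stage, straight behind the stage at 0.19 to 0.205 m centre to centre. Origin: centre of the underside; axes parallel to the stage's; sizes in mm
- flask: bystander: loose clear plastic conical flask, 80 dia at the foot, 120 high, standing at the far right of the bench, out of the way. Origin: centre of the underside, z up; sizes in mm
Mind the look-alikes: they are no part of the job. What is shaped like the lamp but green is not meant.

How it is judged:
By the outcome, as a careful person would: the job done as asked, in the order asked, and still so for the second after the job is handed in, with the robot touching nothing.
It also fails if it takes over 120 s, if anything falls off the work surface, if the arm or the gripper's body presses on something with over 40 N, if the wrist force passes 120 N, or if a joint passes its speed limit or range.

## Robot

A 7-joint arm with a two-finger parallel gripper is mounted at the origin on the work surface. World frame = base frame: x ahead of the robot, y to its left, z up, the work surface at z = 0. Lengths are in m, angles in rad, forces in N, time in s.
With the tool pointing down it reaches from about 0.4 to 0.85 m from the base axis. Payload 10.4 kg.
Tool frame: the origin (TCP) lies at the very end of the fingers, on their centre line; the grasp point (between the pads) lies ctrl.grip_point_offset behind it (ctrl.grip_point_offset is the distance from the TCP to the grasp point, in m); z points along the fingers, y is the line along which they close (so a half turn about z gives the same grasp; the last joint's range is limited). The gripper opens to 85 mm and grips with 20 to 120 N. Pads are 22 mm wide; open, the fingers measure 114 mm over their backs; the gripper's body (76 mm by 85 mm) begins 54 mm behind the grasp point. The pads swing forward as they close: fully open they stand 13 mm farther back than shut.
Start: joints at [1.301, 0.332, -0.065, 1.46, 0.022, 1.35, -0.088], TCP at [0.153, -0.606, 0.231] pointing down, gripper open.
Joint ranges: [-2.6, 2.6], [-0.5, 2.12], [-1.47, 1.34], [0.16, 2.42], [-1.27, 4.41], [0.06, 2.06], [-2.6, 2.6]. Speed limits (rad/s): [2.22, 2.22, 2.79, 2.79, 3.14, 3.14, 3.14].

## Interface

Orientations are given as [roll, pitch, yaw] about the fixed x, y, z axes, in that order (R = Rz(yaw) Ry(pitch) Rx(roll)).
In Python, from rig import ctrl, grab_frame, calibration, order gives the robot as it stands. The module is installed in compiled form; this text tells all that it offers.
- The arm moves only by the tool apply_moves, never from a script. Its argument "rows" is a list of rows, each an object with "angular": the turn, a rotation vector about the world's x, y, z in units of 5 degrees (1.0 is 5 degrees), a list of three; "slide": the shift along the world's x, y, z in units of 25 mm (1.0 is 25 mm), a list of three; "gripper": the opening, from 0 (shut) to 1 (fully open). A call has exactly 8 rows; each row shifts and turns the commanded pose from where the row before left it; what a row does not reach is not made up. A row lasts 1/8 s, in which the tool goes at most 62.5 mm and 10.7 degrees, less where a joint would pass 70% of its speed; a pose out of reach is approached as far as the arm can. A call is refused whole if a number of a shift passes 1 or a number of a turn 1, either way. A call with a gripper value outside its range is refused whole. The fingers move at their own pace and stop on an object; the grip force is fixed at half the most. Time passes only in rows, so rows that do not move let the fingers close, or fill a call up. It gives the time, the measured TCP pose, the force, the opening and the grip force at its end, in the units of the state.
- ctrl.read_state(): the state, without advancing time (a new reading comes with each control period).
- grab_frame(name): name is "scene" or "top"; returns the picture (420x560x3 uint8, red, green, blue); there is no depth.
- calibration(name): a dict with "fx", "fy", "cx", "cy" (pixels), "R" (3x3) and "t" (3): a world point X has camera coordinates R X + t. Camera axes: x right, y down, z forward; pixel columns grow to the right and rows downward; lengths in m; the calibration is good to about 2 mm. A picture is of the moment at which its call begins. calibration takes no time and is no camera call.
- order.job_done(): hands the job in; it is judged then, once.
The state is a dict: "clock": time; "q": joint angles; "qd": joint speeds; "joint_torque": joint torques, N m; "position": TCP position; "eef_rot": TCP orientation; "force": force on the tool from outside, world axes, zero at the start; "torque": the same for the moment, N m; "gripper_width": opening from 0.0 (shut) to 1.0 (fully open); "grasp_force": force on a finger pad.
Only numpy, scipy, OpenCV 4.12 (cv2) and the standard library are available. Lean on these libraries where they do the work, as an engineer would, in place of code of your own. Each camera call takes 0.05 s, during which the arm holds its last target. There are 200 camera calls.

## Working session

There is one attempt and no reset: what is moved stays moved. The work goes in short steps, Python scripts to look and compute and a tool call to move; the robot and the scene stay as the last step left them, time stands still between calls to the robot, and variables do not carry over. Pictures are saved under pics/ and viewed, at most 14 in all, crops included, and the job is handed in when it is done.

Besides the shell and the picture viewer there is one more tool, called as name(argument=value, ...) on one line, values as JSON. apply_moves: Moves the arm, as the interface text tells. Its arguments: {"type":"object","properties":{"rows":{"type":"array","items":{"type":"object","properties":{"angular":{"type":"array","items":{"type":"number"}},"slide":{"type":"array","items":{"type":"number"}},"gripper":{"type":"number"}}}}},"required":["rows"]}

```bash
mkdir -p pics
python3 - <<'E'
from rig import ctrl, grab_frame, calibration
import cv2
for n in("scene","top"):
    cv2.imwrite(f"pics/{n}0.png",grab_frame(n)[:,:,::-1]); c=calibration(n); print(n,c)
s=ctrl.read_state(); print({k:s[k] for k in("clock","position","eef_rot","gripper_width","force")},ctrl.grip_point_offset)
E
```

```text
scene {'fx': 495.5659155344826, 'fy': 495.5659155344826, 'cx': 271.6768123881865, 'cy': 211.55677380592803, 'R': array([[ 0.81094224,  0.58463394,  0.02399668],
       [ 0.36653384, -0.47559416, -0.79966439],
       [-0.45609826,  0.65727723, -0.59996751]]), 't': array([-0.48636633, -0.18618373,  1.58888982])}
top {'fx': 385.62684852048005, 'fy': 385.62684852048005, 'cx': 280.24969498307803, 'cy': 208.50198967072316, 'R': array([[-1.68655273e-04, -9.99929145e-01,  1.19027842e-02],
       [-9.95057578e-01, -1.01413058e-03, -9.92944521e-02],
       [ 9.92994876e-02, -1.18607021e-02, -9.94986902e-01]]), 't': array([0.00747733, 0.61765544, 0.93351092])}
{'clock': 0.1, 'position': array([ 0.15263192, -0.60572663,  0.23060337]), 'eef_rot': array([-3.14031293e+00,  6.39583148e-05,  2.46882069e-01]), 'gripper_width': 0.9996324129290999, 'force': array([-0.14984438, -0.22166142,  0.75564831])} 0.0187
```

View pics/scene0.png

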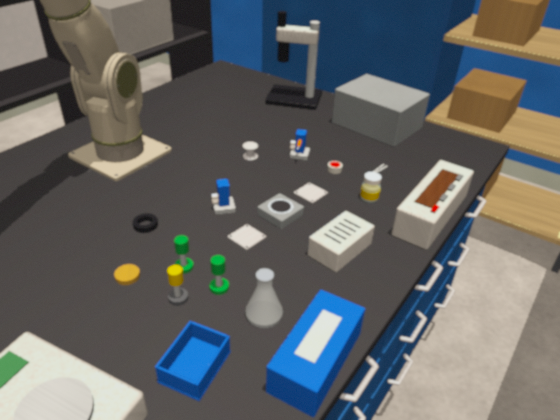

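View pics/top0.png

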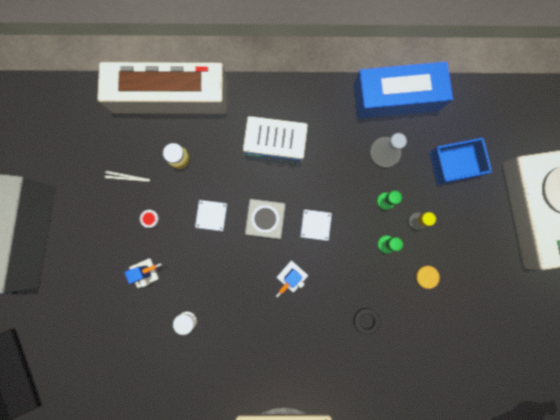

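The top view shows the stage (265,218), pads (211,216) and (317,225), and the amplifier (275,138). The lamp candidates are yellow (429,219), green (394,198) and green (395,244); yellow fits. The dish candidates are white with a red spot (149,218) and plain white (184,323); the one with the spot fits. The carrier is the brass disc (428,277), not the black ring (366,320). The manipulators are at (140,273) and (292,277), and I'll check which hand each is in an enlarged crop.

Run:
```python
import cv2, numpy as np
t=cv2.imread("pics/top0.png"); s=cv2.imread("pics/scene0.png")
f=lambda im,x,y,w,h:cv2.resize(im[y:y+h,x:x+w],(400,300),interpolation=cv2.INTER_CUBIC)
cv2.imwrite("pics/crop1.png",np.vstack([np.hstack([f(t,112,248,64,48),f(t,260,254,64,48)]),np.hstack([f(s,272,120,80,60),f(s,190,170,80,60)])]))
cv2.imwrite("pics/crop2.png",np.vstack([np.hstack([f(t,117,194,64,48),f(t,380,180,100,75)]),np.hstack([f(t,180,170,160,120),f(t,376,240,100,75)])]))
```

```text
(no output)
```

View pics/crop1.png

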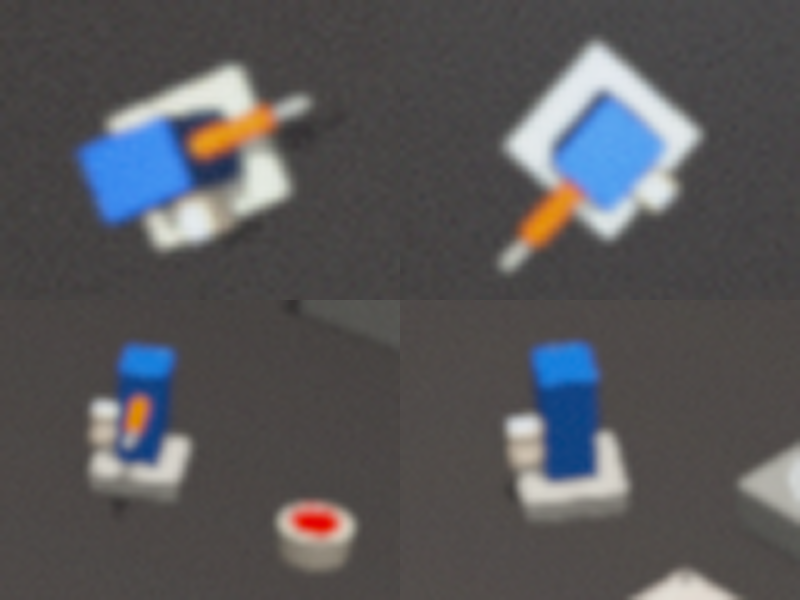

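View pics/crop2.png

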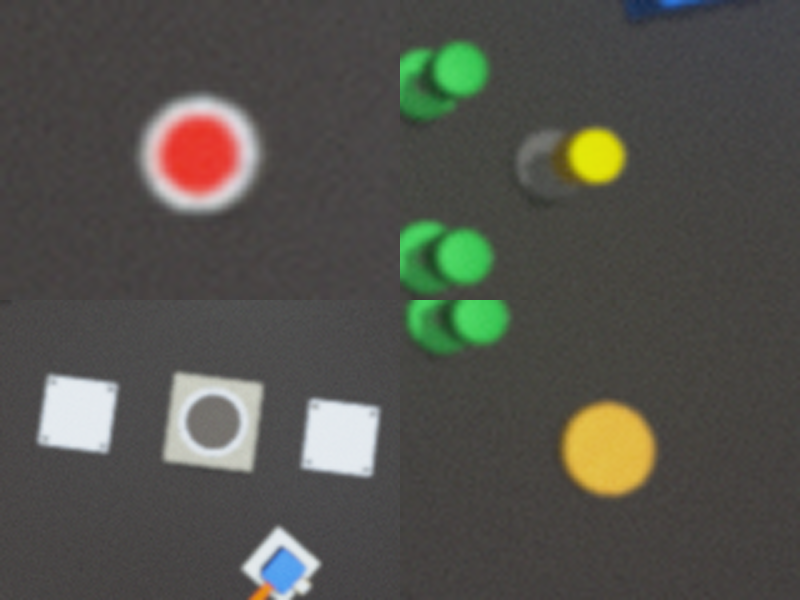

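Crop 1: the manipulator at (140,273) has its knobs at the bottom and its needle to the right (turned CCW from the knobs), so it is the left-hand one, yaw about +20°. The one at (292,277) has its knobs lower right and its needle lower left (CW), so it is the right-hand one, yaw about +45°. Crop 2 confirms the red-spotted dish, the yellow lamp and the plain brass disc.

```bash
cat > h.py <<'E'
import cv2, numpy as np
from rig import ctrl, grab_frame, calibration
C={n:calibration(n) for n in("top","scene")}
def ray(uv,z,n="top"):
    c=C[n]; uv=np.atleast_2d(uv).astype(float)
    d=np.c_[(uv[:,0]-c["cx"])/c["fx"],(uv[:,1]-c["cy"])/c["fy"],np.ones(len(uv))]@c["R"]
    o=-c["R"].T@c["t"]; return (o+d*((z-o[2])/d[:,2])[:,None])[:,:2]
def hsv(im): return cv2.cvtColor(im,cv2.COLOR_RGB2HSV)
def blob(im,lo,hi,box):
    x,y,w,h=box; m=np.zeros(im.shape[:2],np.uint8)
    m[y:y+h,x:x+w]=cv2.inRange(hsv(im),lo,hi)[y:y+h,x:x+w]
    return max(cv2.findContours(m,cv2.RETR_EXTERNAL,cv2.CHAIN_APPROX_NONE)[0],key=cv2.contourArea)[:,0]
def rect(im,lo,hi,box,z,n="top"):
    p=ray(blob(im,lo,hi,box),z,n)*1000
    (cx,cy),(w,h),a=cv2.minAreaRect(p.astype(np.float32)); a=(a+45)%90-45
    return np.round([cx,cy,w,h,a,],1)
def circ(im,lo,hi,box,z,n="top"):
    p=ray(blob(im,lo,hi,box),z,n)*1000
    (cx,cy),(w,h),a=cv2.fitEllipse(p.astype(np.float32)); return np.round([cx,cy,w,h],1)
E
python3 - <<'E'
from h import *
t=grab_frame("top"); s=grab_frame("scene")
BL=((100,150,170),(125,255,255)); WH=((0,0,170),(180,50,255))
H=hsv(t); print([H[y,x].tolist() for x,y in((211,216),(250,205),(265,218),(136,275),(145,275),(252,202),(428,277),(429,219),(149,218),(149,212))])
for nm,b,z in(("padL",(185,190,50,55),.004),("padR",(292,200,50,50),.004)): print(nm,rect(t,*WH,b,z))
print("stage",rect(t,(0,0,120),(180,70,255),(238,192,54,54),.03))
print("ring",circ(t,WH[0],WH[1],(250,203,30,32),.03))
print("amp",rect(t,(0,0,150),(180,60,255),(238,110,76,55),.06))
print("mL",rect(t,*BL,(115,255,45,40),.084),"mR",rect(t,*BL,(270,258,45,35),.084))
print("car",circ(t,(10,120,120),(28,255,255),(410,260,40,40),.014))
print("lamp",circ(t,(24,180,160),(34,255,255),(405,205,40,40),.088))
print("dish red",circ(t,(0,150,120),(10,255,255),(130,200,40,40),.02))
# scene checks
H=hsv(s)
print("S car",circ(s,(10,120,120),(28,255,255),(105,255,50,35),.014,"scene"),"dish",circ(s,(0,150,120),(10,255,255),(320,155,30,20),.02,"scene"))
print("S mL",rect(s,*BL,(285,120,30,60),.084,"scene"),"mR",rect(s,*BL,(210,170,30,40),.084,"scene"))
print("S ring",circ(s,WH[0],WH[1],(265,198,32,22),.03,"scene"))
E
```

```text
[[102, 11, 239], [33, 13, 190], [15, 18, 116], [106, 189, 238], [111, 139, 86], [33, 13, 202], [23, 181, 226], [31, 244, 229], [2, 205, 231], [179, 91, 230]]
padL [603.3 185.6  71.4  71.2  -6.9]
padR [579.1 -83.4  71.4  71.3  -7.1]
stage [593.4  46.3  91.4  90.8  -7.1]
ring [593.1  46.8  85.   91.7]
amp [792.1  21.2 150.9  92.2  -7.1]
mL [458.3 348.2  29.6  33.7  23.7] mR [450.8 -19.5  26.2  27.8 -44.8]
car [ 447.5 -362.8   57.2   57.5]
lamp [ 588.9 -341.4   27.7   30.1]
dish red [594.  339.3  25.6  26.6]
S car [ 451.  -363.5   56.1   66.1] dish [593.1 341.1  21.   23.2]
S mL [460.  346.1  28.4  38.1  20.5] mR [451.7 -22.   29.4  34.4  39.8]
S ring [596.7  43.4  82.1  89.2]
```

Run:
```python
from h import *
print("lampfoot",ray([417.5,221],.012)*1000, "greens head",ray([[394,198],[396,244]],.088)*1000,"flask top",ray([398,141],.12)*1000)
t=cv2.imread("pics/top0.png")[:,:,::-1].copy(); s=cv2.imread("pics/scene0.png")[:,:,::-1].copy()
W=((0,0,140),(180,60,255))
for nm,b in(("mL",(120,255,45,40)),("mR",(270,258,45,37))):
    print(nm,"base",rect(t,*W,b,.016),"blue lowV",rect(t,(100,130,140),(125,255,255),b,.084))
    o=blob(t,(5,120,120),(20,255,255),b); p=ray(o,.06); d=np.linalg.svd(p-p.mean(0))[2][0]; print("needle",p.mean(0)*1000,np.degrees(np.arctan2(d[1],d[0])))
print("dish white+red",circ(t,(0,0,130),(180,255,255),(130,200,40,40),.02))
print("S lamp",circ(s,(24,150,120),(34,255,255),(160,260,30,13),.088,"scene"))
```

```text
lampfoot [[ 587.82548965 -342.72584963]] greens head [[ 637.17671241 -260.71151392]
 [ 528.80482801 -262.20012059]] flask top [[ 766.16629259 -264.01671186]]
mL base [442.1 341.1  24.7  57.7  28.4] blue lowV [458.4 347.9  31.3  35.9  23.3]
needle [470.45705306 320.79657054] 110.51854531866786
mR base [447.9 -24.1  64.3  57.8 -41.3] blue lowV [450.9 -20.6  27.9  29.4 -44.8]
needle [424.64782195   0.72001011] 135.6970405175128
dish white+red [593.9 338.5  44.7  45.1]
S lamp [ 588.4 -338.4   25.9   33.8]
```

apply_moves(rows=[{"slide":[1,0.82,-0.3],"angular":[0,0,0],"gripper":1},{"slide":[1,0.82,-0.3],"angular":[0,0,0],"gripper":1},{"slide":[1,0.82,-0.3],"angular":[0,0,0],"gripper":1},{"slide":[1,0.82,-0.3],"angular":[0,0,0],"gripper":1},{"slide":[1,0.82,-0.3],"angular":[0,0,0],"gripper":1},{"slide":[1,0.82,-0.3],"angular":[0,0,0],"gripper":1},{"slide":[1,0.82,-0.3],"angular":[0,0,0],"gripper":1},{"slide":[1,0.82,-0.3],"angular":[0,0,0],"gripper":1}])

```text
clock: 1.2
position: [0.3534, -0.4413, 0.171]
eef_rot: [-3.142, 0.0, 0.247]
force: [-0.3, -0.6, 0.2]
gripper_width: 1.005
grasp_force: 0.0
```

apply_moves(rows=[{"slide":[1,0.8,-0.5],"angular":[0,0,0],"gripper":1},{"slide":[1,0.8,-0.5],"angular":[0,0,0],"gripper":1},{"slide":[1,0.8,-0.5],"angular":[0,0,0],"gripper":1},{"slide":[0.78,0.74,-0.5],"angular":[0,0,0],"gripper":1},{"slide":[0,0,-1],"angular":[0,0,0],"gripper":1},{"slide":[0,0,-1],"angular":[0,0,0],"gripper":1},{"slide":[0,0,-1],"angular":[0,0,0],"gripper":1},{"slide":[0,0,0],"angular":[0,0,0],"gripper":1}])

```text
clock: 2.2
position: [0.446, -0.3627, 0.0445]
eef_rot: [-3.139, 0.002, 0.247]
force: [0.8, -0.5, 0.4]
gripper_width: 1.001
grasp_force: 0.0
```

apply_moves(rows=[{"slide":[0.06,0,-0.6],"angular":[0,0,0],"gripper":1},{"slide":[0,0,-0.6],"angular":[0,0,0],"gripper":0.8},{"slide":[0,0,-0.4],"angular":[0,0,0],"gripper":0.8},{"slide":[0,0,0],"angular":[0,0,0],"gripper":0.8},{"slide":[0,0,0],"angular":[0,0,0],"gripper":0.8},{"slide":[0,0,-0.1],"angular":[0,0,0],"gripper":0.75},{"slide":[0,0,-0.1],"angular":[0,0,0],"gripper":0.75},{"slide":[0,0,0],"angular":[0,0,0],"gripper":0.75}])

```text
clock: 3.2
position: [0.4486, -0.3635, 0.0012]
eef_rot: [-3.141, 0.0, 0.247]
force: [-0.8, -0.4, -0.4]
gripper_width: 0.755
grasp_force: 0.0
```

apply_moves(rows=[{"slide":[0,0,-0.1],"angular":[0,0,0],"gripper":0.75},{"slide":[0,0,0],"angular":[0,0,0],"gripper":0.5},{"slide":[0,0,0],"angular":[0,0,0],"gripper":0.4},{"slide":[0,0,0],"angular":[0,0,0],"gripper":0.4},{"slide":[0,0,0],"angular":[0,0,0],"gripper":0.4},{"slide":[0,0,0],"angular":[0,0,0],"gripper":0.4},{"slide":[0,0,0],"angular":[0,0,0],"gripper":0.4},{"slide":[0,0,0],"angular":[0,0,0],"gripper":0.4}])

```text
clock: 4.2
position: [0.4488, -0.3636, -0.0009]
eef_rot: [3.141, -0.0, 0.247]
force: [-1.4, 1.4, 5.7]
gripper_width: 0.625
grasp_force: 63.3
```

apply_moves(rows=[{"slide":[0,0,0.5],"angular":[0,0,0],"gripper":0.4},{"slide":[0,0,1],"angular":[0,0,0],"gripper":0.4},{"slide":[0,0,1],"angular":[0,0,0],"gripper":0.4},{"slide":[0,0,1],"angular":[0,0,0],"gripper":0.4},{"slide":[0.2,0.6,1],"angular":[0,0,0],"gripper":0.4},{"slide":[0.35,1,0.5],"angular":[0,0,0],"gripper":0.4},{"slide":[0.35,1,0],"angular":[0,0,0],"gripper":0.4},{"slide":[0.35,1,0],"angular":[0,0,0],"gripper":0.4}])

```text
clock: 5.2
position: [0.48, -0.2728, 0.1244]
eef_rot: [3.141, -0.0, 0.247]
force: [-0.4, -0.7, -1.8]
gripper_width: 0.628
grasp_force: 63.7
```

apply_moves(rows=[{"slide":[0.35,1,0],"angular":[0,0,0],"gripper":0.4},{"slide":[0.35,1,0],"angular":[0,0,0],"gripper":0.4},{"slide":[0.35,1,0],"angular":[0,0,0],"gripper":0.4},{"slide":[0.35,1,0],"angular":[0,0,0],"gripper":0.4},{"slide":[0.35,1,0],"angular":[0,0,0],"gripper":0.4},{"slide":[0.35,1,0],"angular":[0,0,0],"gripper":0.4},{"slide":[0.35,1,0],"angular":[0,0,0],"gripper":0.4},{"slide":[0.35,1,0],"angular":[0,0,0],"gripper":0.4}])

```text
clock: 6.2
position: [0.55, -0.0728, 0.1241]
eef_rot: [3.141, 0.0, 0.247]
force: [0.4, -0.1, -2.2]
gripper_width: 0.628
grasp_force: 63.7
```

apply_moves(rows=[{"slide":[0.35,1,0],"angular":[0,0,0],"gripper":0.4},{"slide":[0.35,1,0],"angular":[0,0,0],"gripper":0.4},{"slide":[0.35,1,0],"angular":[0,0,0],"gripper":0.4},{"slide":[0.35,1,0],"angular":[0,0,0],"gripper":0.4},{"slide":[0.34,0.76,-0.6],"angular":[0,0,0],"gripper":0.4},{"slide":[0,0,-1],"angular":[0,0,0],"gripper":0.4},{"slide":[0,0,-1],"angular":[0,0,0],"gripper":0.4},{"slide":[0,0,0],"angular":[0,0,0],"gripper":0.4}])

```text
clock: 7.2
position: [0.5919, 0.0451, 0.0573]
eef_rot: [-3.141, 0.004, 0.247]
force: [-0.6, 0.0, -1.8]
gripper_width: 0.626
grasp_force: 63.8
```

apply_moves(rows=[{"slide":[0,0,-0.5],"angular":[0,0,0],"gripper":0.4},{"slide":[0,0,-0.4],"angular":[0,0,0],"gripper":0.4},{"slide":[0.05,0.05,-0.14],"angular":[0,0,0],"gripper":0.4},{"slide":[0,0,-0.06],"angular":[0,0,0],"gripper":0.4},{"slide":[0,0,-0.05],"angular":[0,0,0],"gripper":0.4},{"slide":[0,0,0],"angular":[0,0,0],"gripper":0.4},{"slide":[0,0,0],"angular":[0,0,0],"gripper":0.4},{"slide":[0,0,0],"angular":[0,0,0],"gripper":0.4}])

```text
clock: 8.2
position: [0.5948, 0.0467, 0.0302]
eef_rot: [3.141, -0.0, 0.247]
force: [0.1, 0.2, -2.2]
gripper_width: 0.627
grasp_force: 63.8
```

apply_moves(rows=[{"slide":[-0.05,0,-0.04],"angular":[0,0,0],"gripper":0.4},{"slide":[0,0,-0.02],"angular":[0,0,0],"gripper":0.4},{"slide":[0,0,-0.02],"angular":[0,0,0],"gripper":0.4},{"slide":[0,0,0],"angular":[0,0,0],"gripper":0.4},{"slide":[0,0,0],"angular":[0,0,0],"gripper":0.7},{"slide":[0,0,0],"angular":[0,0,0],"gripper":0.8},{"slide":[0,0,0],"angular":[0,0,0],"gripper":1},{"slide":[0,0,0],"angular":[0,0,0],"gripper":1}])

```text
clock: 9.2
position: [0.5935, 0.0467, 0.028]
eef_rot: [3.142, -0.0, 0.247]
force: [0.1, -0.3, 0.1]
gripper_width: 1.001
grasp_force: 0.0
```

apply_moves(rows=[{"slide":[0,0.2,1],"angular":[0,0,0],"gripper":1},{"slide":[0,1,1],"angular":[0,0,0],"gripper":1},{"slide":[0,1,1],"angular":[0,0,0],"gripper":1},{"slide":[0,1,0],"angular":[0,0,0],"gripper":1},{"slide":[0,1,0],"angular":[0,0,0],"gripper":1},{"slide":[0,1,0],"angular":[0,0,0],"gripper":1},{"slide":[0,1,0],"angular":[0,0,0],"gripper":1},{"slide":[0,1,0],"angular":[0,0,0],"gripper":1}])

```text
clock: 10.2
position: [0.5934, 0.2275, 0.103]
eef_rot: [3.141, 0.0, 0.247]
force: [-0.1, -0.8, 0.2]
gripper_width: 1.003
grasp_force: 0.0
```

Run:
```python
from h import *
t=grab_frame("top"); cv2.imwrite("pics/t1.png",t[:,:,::-1])
print("car",circ(t,(10,120,120),(28,255,255),(230,180,75,75),.044),"stage",rect(t,(0,0,120),(180,255,255),(238,192,54,54),.03))
print("dish",circ(t,(0,150,120),(10,255,255),(130,200,40,40),.02))
```

```text
car [592.4  46.2  47.   49.5] stage [593.3  45.9  92.5  92.1  -7.1]Traceback (most recent call last):
  File "<stdin>", line 4, in <module>
  File "h.py", line 18, in circ
    p=ray(blob(im,lo,hi,box),z,n)*1000
          ~~~~^^^^^^^^^^^^^^
  File "h.py", line 12, in blob
    return max(cv2.findContours(m,cv2.RETR_EXTERNAL,cv2.CHAIN_APPROX_NONE)[0],key=cv2.contourArea)[:,0]
           ~~~^^^^^^^^^^^^^^^^^^^^^^^^^^^^^^^^^^^^^^^^^^^^^^^^^^^^^^^^^^^^^^^^^^^^^^^^^^^^^^^^^^^^
ValueError: max() iterable argument is empty
```

apply_moves(rows=[{"slide":[0,1,0],"angular":[0,0,0],"gripper":1},{"slide":[0,1,0],"angular":[0,0,0],"gripper":1},{"slide":[0,1,0],"angular":[0,0,0],"gripper":1},{"slide":[0,1,-0.5],"angular":[0,0,0],"gripper":1},{"slide":[0.02,0.45,-1],"angular":[0,0,0],"gripper":1},{"slide":[0,0,-1],"angular":[0,0,0],"gripper":1},{"slide":[0,0,-0.5],"angular":[0,0,0],"gripper":1},{"slide":[0,0,0],"angular":[0,0,0],"gripper":1}])

```text
clock: 11.25
position: [0.5936, 0.3368, 0.0267]
eef_rot: [3.141, 0.002, 0.246]
force: [-0.3, 0.0, -0.4]
gripper_width: 1.001
grasp_force: 0.0
```

View pics/t1.png

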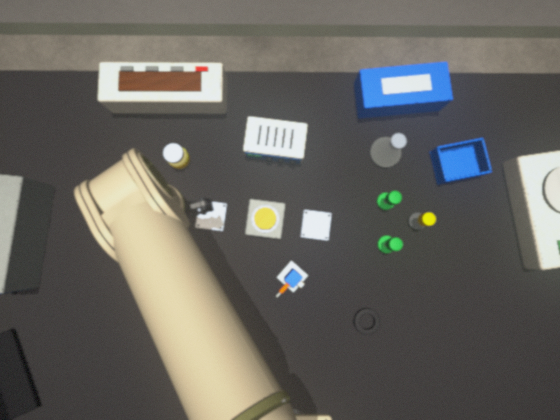

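The carrier lies at (265,218) with an even rim of the white circle showing around it. Next is the dish.

apply_moves(rows=[{"slide":[0,0.05,-0.5],"angular":[0,0,0],"gripper":1},{"slide":[0,0,-0.4],"angular":[0,0,0],"gripper":0.8},{"slide":[0,0,0],"angular":[0,0,0],"gripper":0.6},{"slide":[0,0,0],"angular":[0,0,0],"gripper":0.3},{"slide":[0,0,0],"angular":[0,0,0],"gripper":0.3},{"slide":[0,0,0],"angular":[0,0,0],"gripper":0.3},{"slide":[0,0,0],"angular":[0,0,0],"gripper":0.3},{"slide":[0,0,0],"angular":[0,0,0],"gripper":0.3}])

```text
clock: 12.25
position: [0.5942, 0.3393, 0.0059]
eef_rot: [-3.142, -0.0, 0.247]
force: [-1.1, -0.1, 2.5]
gripper_width: 0.489
grasp_force: 60.7
```

apply_moves(rows=[{"slide":[0,0,0.6],"angular":[0,0,0],"gripper":0.3},{"slide":[0,0,1],"angular":[0,0,0],"gripper":0.3},{"slide":[0,-0.72,1],"angular":[0,0,0],"gripper":0.3},{"slide":[0,-1,1],"angular":[0,0,0],"gripper":0.3},{"slide":[0,-1,0],"angular":[0,0,0],"gripper":0.3},{"slide":[0,-1,0],"angular":[0,0,0],"gripper":0.3},{"slide":[0,-1,0],"angular":[0,0,0],"gripper":0.3},{"slide":[0,-1,0],"angular":[0,0,0],"gripper":0.3}])

```text
clock: 13.25
position: [0.594, 0.1955, 0.0966]
eef_rot: [3.141, -0.001, 0.247]
force: [0.1, 0.4, -0.5]
gripper_width: 0.484
grasp_force: 60.7
```

apply_moves(rows=[{"slide":[0,-1,0],"angular":[0,0,0],"gripper":0.3},{"slide":[0,-1,0],"angular":[0,0,0],"gripper":0.3},{"slide":[0,-1,0],"angular":[0,0,0],"gripper":0.3},{"slide":[0,-1,0],"angular":[0,0,0],"gripper":0.3},{"slide":[0,-1,0],"angular":[0,0,0],"gripper":0.3},{"slide":[0,-1,0],"angular":[0,0,0],"gripper":0.3},{"slide":[0,0,-0.7],"angular":[0,0,0],"gripper":0.3},{"slide":[0,0,0],"angular":[0,0,0],"gripper":0.3}])

```text
clock: 14.25
position: [0.5928, 0.0468, 0.077]
eef_rot: [-3.141, 0.002, 0.247]
force: [0.3, -0.1, -0.0]
gripper_width: 0.484
grasp_force: 60.8
```

apply_moves(rows=[{"slide":[0.02,0,-0.5],"angular":[0,0,0],"gripper":0.3},{"slide":[0,0,-0.4],"angular":[0,0,0],"gripper":0.3},{"slide":[0,0,-0.1],"angular":[0,0,0],"gripper":0.3},{"slide":[0,0,-0.06],"angular":[0,0,0],"gripper":0.3},{"slide":[0,0,0],"angular":[0,0,0],"gripper":0.3},{"slide":[0,0,0],"angular":[0,0,0],"gripper":0.3},{"slide":[0,0,0],"angular":[0,0,0],"gripper":0.3},{"slide":[0,0,0],"angular":[0,0,0],"gripper":0.3}])

```text
clock: 15.25
position: [0.5945, 0.0462, 0.0517]
eef_rot: [3.141, -0.0, 0.247]
force: [0.6, 0.9, 0.4]
gripper_width: 0.486
grasp_force: 60.7
```

apply_moves(rows=[{"slide":[-0.05,0,-0.04],"angular":[0,0,0],"gripper":0.3},{"slide":[0,0,-0.03],"angular":[0,0,0],"gripper":0.3},{"slide":[0,0,0],"angular":[0,0,0],"gripper":0.3},{"slide":[0,0,0],"angular":[0,0,0],"gripper":0.3},{"slide":[0,0,0],"angular":[0,0,0],"gripper":0.55},{"slide":[0,0,0],"angular":[0,0,0],"gripper":0.7},{"slide":[0,0,0],"angular":[0,0,0],"gripper":1},{"slide":[0,0,0],"angular":[0,0,0],"gripper":1}])

```text
clock: 16.25
position: [0.5932, 0.0462, 0.0498]
eef_rot: [3.141, -0.0, 0.247]
force: [-0.4, 0.3, -0.4]
gripper_width: 1.003
grasp_force: 0.0
```

apply_moves(rows=[{"slide":[0,0,1],"angular":[0,0,0],"gripper":1},{"slide":[0,0,1],"angular":[0,0,0],"gripper":1},{"slide":[0,-1,1],"angular":[0,0,0],"gripper":1},{"slide":[0,-1,1],"angular":[0,0,0],"gripper":1},{"slide":[0,-1,0.2],"angular":[0,0,0],"gripper":1},{"slide":[0,-1,0],"angular":[0,0,0],"gripper":1},{"slide":[0,-1,0],"angular":[0,0,0],"gripper":1},{"slide":[0,-1,0],"angular":[0,0,0],"gripper":1}])

```text
clock: 17.25
position: [0.5931, -0.1046, 0.1549]
eef_rot: [3.141, -0.0, 0.247]
force: [0.4, 0.0, -0.1]
gripper_width: 0.995
grasp_force: 0.0
```

apply_moves(rows=[{"slide":[0,-1,0],"angular":[0,0,0],"gripper":1},{"slide":[0,-1,0],"angular":[0,0,0],"gripper":1},{"slide":[0,-1,0],"angular":[0,0,0],"gripper":1},{"slide":[0,-1,0],"angular":[0,0,0],"gripper":1},{"slide":[0,-1,0],"angular":[0,0,0],"gripper":1},{"slide":[0,-1,0],"angular":[0,0,0],"gripper":1},{"slide":[0,-1,0],"angular":[0,0,0],"gripper":1},{"slide":[0,-1,0],"angular":[0,0,0],"gripper":1}])

```text
clock: 18.25
position: [0.5932, -0.3051, 0.1548]
eef_rot: [3.142, -0.0, 0.247]
force: [-0.3, -0.3, -0.5]
gripper_width: 1.001
grasp_force: 0.0
```

Run:
```python
from h import *
t=grab_frame("top"); cv2.imwrite("pics/t2.png",t[:,:,::-1]); cv2.imwrite("pics/t2c.png",cv2.resize(t[120:320,100:340,::-1],(720,600),interpolation=cv2.INTER_CUBIC))
print("dish",circ(t,(0,0,130),(180,255,255),(248,202,34,26),.064),"red",circ(t,(0,150,120),(10,255,255),(240,190,50,50),.064),"stage",rect(t,(0,0,120),(180,255,255),(238,192,54,54),.03))
```

```text
dish [599.7  45.8  70.2  95.3] red [593.   45.9  22.7  24.5] stage [593.2  45.8  93.4  92.4  -7.1]
```

View pics/t2c.png

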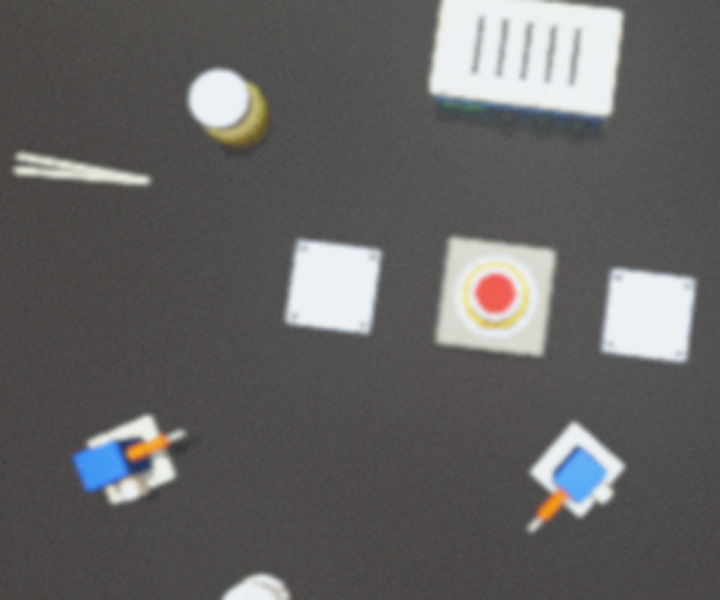

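The crop shows the dish (495,293) concentric on the brass rim and the stage. Next is the yellow lamp.

apply_moves(rows=[{"slide":[-0.1,-0.8,0],"angular":[0,0,0],"gripper":0.75},{"slide":[-0.09,-0.66,0],"angular":[0,0,0],"gripper":0.75},{"slide":[0,0,0],"angular":[0,0,0],"gripper":0.75},{"slide":[0,0,-1],"angular":[0,0,0],"gripper":0.75},{"slide":[0,0,-1],"angular":[0,0,0],"gripper":0.75},{"slide":[0,0,-1],"angular":[0,0,0],"gripper":0.75},{"slide":[0,0,-0.8],"angular":[0,0,0],"gripper":0.75},{"slide":[0,0,0],"angular":[0,0,0],"gripper":0.75}])

```text
clock: 19.3
position: [0.5877, -0.3394, 0.0582]
eef_rot: [-3.139, 0.002, 0.247]
force: [-0.4, 0.4, -0.1]
gripper_width: 0.75
grasp_force: 0.0
```

apply_moves(rows=[{"slide":[0,0,-0.3],"angular":[0,0,0],"gripper":0.75},{"slide":[0,0,0],"angular":[0,0,0],"gripper":0.6},{"slide":[0,0,0],"angular":[0,0,0],"gripper":0.4},{"slide":[0,0,0],"angular":[0,0,0],"gripper":0.2},{"slide":[0,0,0],"angular":[0,0,0],"gripper":0.2},{"slide":[0,0,0],"angular":[0,0,0],"gripper":0.2},{"slide":[0,0,0],"angular":[0,0,0],"gripper":0.2},{"slide":[0,0,0],"angular":[0,0,0],"gripper":0.2}])

```text
clock: 20.3
position: [0.5889, -0.3407, 0.0532]
eef_rot: [3.14, -0.001, 0.247]
force: [0.1, -1.3, 5.8]
gripper_width: 0.364
grasp_force: 59.5
```

apply_moves(rows=[{"slide":[0,0,0.5],"angular":[0,0,0],"gripper":0.2},{"slide":[0,0,1],"angular":[0,0,0],"gripper":0.2},{"slide":[0,0,1],"angular":[0,0,0],"gripper":0.2},{"slide":[0,0,1],"angular":[0,0,0],"gripper":0.2},{"slide":[0,0,0.7],"angular":[0,0,0],"gripper":0.2},{"slide":[0,1,0],"angular":[0,0,0],"gripper":0.2},{"slide":[0,1,0],"angular":[0,0,0],"gripper":0.2},{"slide":[0,1,0],"angular":[0,0,0],"gripper":0.2}])

```text
clock: 21.3
position: [0.5881, -0.2625, 0.1565]
eef_rot: [-3.14, 0.001, 0.248]
force: [0.4, 0.6, -2.3]
gripper_width: 0.356
grasp_force: 59.8
```

apply_moves(rows=[{"slide":[0.4,1,0],"angular":[0,0,-0.5],"gripper":0.2},{"slide":[0.4,1,0],"angular":[0,0,-0.5],"gripper":0.2},{"slide":[0.4,1,0],"angular":[0,0,-0.5],"gripper":0.2},{"slide":[0.4,1,0],"angular":[0,0,-0.5],"gripper":0.2},{"slide":[0.4,1,0],"angular":[0,0,-0.55],"gripper":0.2},{"slide":[0.4,1,0],"angular":[0,0,-0.55],"gripper":0.2},{"slide":[0.4,1,0],"angular":[0,0,-0.55],"gripper":0.2},{"slide":[0.4,1,0],"angular":[0,0,-0.55],"gripper":0.2}])

```text
clock: 22.3
position: [0.6681, -0.0628, 0.1568]
eef_rot: [-3.141, 0.001, -0.12]
force: [0.3, 0.5, -2.7]
gripper_width: 0.362
grasp_force: 59.8
```

apply_moves(rows=[{"slide":[0.25,1,0],"angular":[0,0,0],"gripper":0.2},{"slide":[0.25,1,0],"angular":[0,0,0],"gripper":0.2},{"slide":[0.25,1,0],"angular":[0,0,0],"gripper":0.2},{"slide":[0.23,0.86,0],"angular":[0,0,0],"gripper":0.2},{"slide":[0,0,-1],"angular":[0,0,0],"gripper":0.2},{"slide":[0,0,-1],"angular":[0,0,0],"gripper":0.2},{"slide":[0,0,-1],"angular":[0,0,0],"gripper":0.2},{"slide":[0,0,0],"angular":[0,0,0],"gripper":0.2}])

```text
clock: 23.3
position: [0.6912, 0.0317, 0.0799]
eef_rot: [3.141, 0.004, -0.119]
force: [0.0, -0.5, -2.1]
gripper_width: 0.358
grasp_force: 59.9
```

apply_moves(rows=[{"slide":[0,0,-0.5],"angular":[0,0,0],"gripper":0.2},{"slide":[0,0,-0.4],"angular":[0,0,0],"gripper":0.2},{"slide":[0,0,-0.1],"angular":[0,0,0],"gripper":0.2},{"slide":[0,0,0],"angular":[0,0,0],"gripper":0.2},{"slide":[0,0,0],"angular":[0,0,0],"gripper":0.2},{"slide":[0,0,0],"angular":[0,0,0],"gripper":0.2},{"slide":[0,0,0],"angular":[0,0,0],"gripper":0.2},{"slide":[0,0,0],"angular":[0,0,0],"gripper":0.2}])

```text
clock: 24.3
position: [0.693, 0.0312, 0.0574]
eef_rot: [3.142, -0.0, -0.12]
force: [-0.4, -0.1, -2.6]
gripper_width: 0.355
grasp_force: 59.9
```

apply_moves(rows=[{"slide":[0,0.09,-0.08],"angular":[0,0,0],"gripper":0.2},{"slide":[0,0,-0.06],"angular":[0,0,0],"gripper":0.2},{"slide":[0,0,-0.03],"angular":[0,0,0],"gripper":0.2},{"slide":[0,0,0],"angular":[0,0,0],"gripper":0.2},{"slide":[0,0,0],"angular":[0,0,0],"gripper":0.2},{"slide":[0,0,0],"angular":[0,0,0],"gripper":0.2},{"slide":[0,0,0],"angular":[0,0,0],"gripper":0.2},{"slide":[0,0,0],"angular":[0,0,0],"gripper":0.2}])

```text
clock: 25.3
position: [0.693, 0.0336, 0.0532]
eef_rot: [-3.141, -0.0, -0.12]
force: [-0.2, 0.5, -0.3]
gripper_width: 0.36
grasp_force: 60.0
```

apply_moves(rows=[{"slide":[0,0,-0.02],"angular":[0,0,0],"gripper":0.2},{"slide":[0,0,0],"angular":[0,0,0],"gripper":0.45},{"slide":[0,0,0],"angular":[0,0,0],"gripper":0.6},{"slide":[0,0,0],"angular":[0,0,0],"gripper":0.75},{"slide":[0,0,0],"angular":[0,0,0],"gripper":0.75},{"slide":[0,0,0.8],"angular":[0,0,0],"gripper":0.75},{"slide":[0,0,1],"angular":[0,0,0],"gripper":0.75},{"slide":[0,0,1],"angular":[0,0,0],"gripper":0.75}])

```text
clock: 26.3
position: [0.6933, 0.0335, 0.125]
eef_rot: [-3.141, -0.001, -0.12]
force: [1.0, 0.0, 0.6]
gripper_width: 0.749
grasp_force: 0.0
```

apply_moves(rows=[{"slide":[0,0,1],"angular":[0,0,0],"gripper":1},{"slide":[-0.7,1,0.3],"angular":[0,0,1],"gripper":1},{"slide":[-0.7,1,0],"angular":[0,0,1],"gripper":1},{"slide":[-0.7,1,0],"angular":[0,0,1],"gripper":1},{"slide":[-0.7,1,0],"angular":[0,0,1],"gripper":1},{"slide":[-0.7,1,0],"angular":[0,0,1],"gripper":1},{"slide":[-0.7,1,0],"angular":[0,0,1],"gripper":1},{"slide":[-0.7,1,0],"angular":[0,0,1],"gripper":1}])

```text
clock: 27.3
position: [0.5694, 0.2099, 0.1554]
eef_rot: [3.141, -0.0, 0.496]
force: [0.6, 0.2, 0.0]
gripper_width: 1.002
grasp_force: 0.0
```

apply_moves(rows=[{"slide":[-0.75,0.9,0],"angular":[0,0,1],"gripper":1},{"slide":[-0.75,0.9,0],"angular":[0,0,1],"gripper":1},{"slide":[-0.75,0.9,0],"angular":[0,0,1],"gripper":1},{"slide":[-0.75,0.9,0],"angular":[0,0,1],"gripper":1},{"slide":[-0.75,0.9,0],"angular":[0,0,1],"gripper":1},{"slide":[-0.7,0.9,0],"angular":[0,0,1],"gripper":1},{"slide":[0,0,0],"angular":[0,0,1],"gripper":1},{"slide":[0,0,0],"angular":[0,0,1],"gripper":1}])

```text
clock: 28.3
position: [0.4584, 0.3446, 0.1551]
eef_rot: [3.142, -0.0, 1.196]
force: [0.3, -0.7, -0.4]
gripper_width: 0.998
grasp_force: 0.0
```

Run:
```python
from h import *
t=grab_frame("top"); cv2.imwrite("pics/t3.png",t[:,:,::-1])
print("lamp",circ(t,(24,150,130),(34,255,255),(240,140,60,60),.088),"red",circ(t,(0,150,120),(10,255,255),(240,190,50,50),.064))
```

```text
lamp [692.7  32.9  29.   31.2] red [593.1  45.7  23.3  24.7]
```

View pics/t3.png

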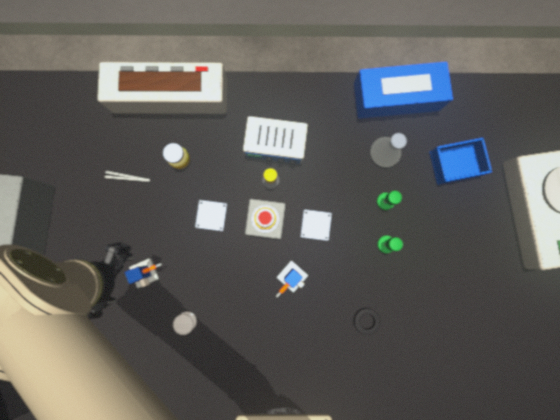

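The lamp stands at (270,176), centred behind the stage (692.7, 33 mm). Next is the left-hand manipulator at (140,273).

apply_moves(rows=[{"slide":[0,0.07,0],"angular":[0,0,1],"gripper":1},{"slide":[0,0.06,0],"angular":[0,0,1],"gripper":1},{"slide":[0,0,0],"angular":[0,0,1],"gripper":1},{"slide":[0,0,0],"angular":[0,0,1],"gripper":1},{"slide":[0,0,0],"angular":[0,0,1],"gripper":1},{"slide":[0,0,0],"angular":[0,0,1],"gripper":1},{"slide":[0,0,0],"angular":[0,0,1],"gripper":1},{"slide":[0,0,0],"angular":[0,0,1],"gripper":1}])

```text
clock: 29.35
position: [0.4589, 0.3472, 0.1551]
eef_rot: [3.142, -0.0, 1.891]
force: [-0.6, -1.2, -0.5]
gripper_width: 1.001
grasp_force: 0.0
```

apply_moves(rows=[{"slide":[0,0,-1],"angular":[0,0,0.8],"gripper":1},{"slide":[0,0,-1],"angular":[0,0,0],"gripper":1},{"slide":[0,0,-1],"angular":[0,0,0],"gripper":1},{"slide":[0,0,-0.5],"angular":[0,0,0],"gripper":1},{"slide":[0,0,-0.3],"angular":[0,0,0],"gripper":0.9},{"slide":[0,0,-0.2],"angular":[0,0,0],"gripper":0.8},{"slide":[0,0,0],"angular":[0,0,0],"gripper":0.7},{"slide":[0,0,0],"angular":[0,0,0],"gripper":0.6}])

```text
clock: 30.35
position: [0.4595, 0.3469, 0.0556]
eef_rot: [3.141, -0.0, 1.957]
force: [0.1, 0.3, 0.0]
gripper_width: 0.603
grasp_force: 0.0
```

apply_moves(rows=[{"slide":[0,0,0],"angular":[0,0,0],"gripper":0.45},{"slide":[0,0,0],"angular":[0,0,0],"gripper":0.38},{"slide":[0,0,0],"angular":[0,0,0],"gripper":0.3},{"slide":[0,0,0],"angular":[0,0,0],"gripper":0.1},{"slide":[0,0,0],"angular":[0,0,0],"gripper":0.1},{"slide":[0,0,0],"angular":[0,0,0],"gripper":0.1},{"slide":[0,0,0],"angular":[0,0,0],"gripper":0.1},{"slide":[0,0,0],"angular":[0,0,0],"gripper":0.1}])

```text
clock: 31.35
position: [0.4592, 0.3468, 0.0554]
eef_rot: [3.141, 0.0, 1.957]
force: [-2.5, -1.9, 5.0]
gripper_width: 0.346
grasp_force: 59.0
```

apply_moves(rows=[{"slide":[0,0,0.5],"angular":[0,0,0],"gripper":0.1},{"slide":[0,0,1],"angular":[0,0,0],"gripper":0.1},{"slide":[0,0,1],"angular":[0,0,0],"gripper":0.1},{"slide":[0.8,-0.9,0],"angular":[0,0,-0.8],"gripper":0.1},{"slide":[0.8,-0.9,0],"angular":[0,0,-0.8],"gripper":0.1},{"slide":[0.8,-0.9,0],"angular":[0,0,-0.8],"gripper":0.1},{"slide":[0.8,-0.9,0],"angular":[0,0,-0.8],"gripper":0.1},{"slide":[0.8,-0.9,0],"angular":[0,0,-0.8],"gripper":0.1}])

```text
clock: 32.35
position: [0.5605, 0.2323, 0.1173]
eef_rot: [-3.141, 0.0, 1.603]
force: [0.6, -0.7, -2.7]
gripper_width: 0.338
grasp_force: 59.4
```

apply_moves(rows=[{"slide":[0.8,-0.9,0],"angular":[0,0,-0.8],"gripper":0.1},{"slide":[0.8,-0.9,0],"angular":[0,0,-0.8],"gripper":0.1},{"slide":[0.16,-0.15,0],"angular":[0,0,-0.25],"gripper":0.1},{"slide":[0,0,-0.8],"angular":[0,0,0],"gripper":0.1},{"slide":[0,0,-0.7],"angular":[0,0,0],"gripper":0.1},{"slide":[0,0,0],"angular":[0,0,0],"gripper":0.1},{"slide":[0,0,0],"angular":[0,0,0],"gripper":0.1},{"slide":[0,0,0],"angular":[0,0,0],"gripper":0.1}])

```text
clock: 33.35
position: [0.6035, 0.1858, 0.0808]
eef_rot: [3.141, -0.0, 1.447]
force: [0.7, -0.1, -2.8]
gripper_width: 0.345
grasp_force: 59.3
```

apply_moves(rows=[{"slide":[0,0,-0.4],"angular":[0,0,0],"gripper":0.1},{"slide":[0,0,-0.3],"angular":[0,0,0],"gripper":0.1},{"slide":[0,0,-0.12],"angular":[0,0,0],"gripper":0.1},{"slide":[0,0,-0.04],"angular":[0,0,0],"gripper":0.1},{"slide":[0,0,0],"angular":[0,0,0],"gripper":0.1},{"slide":[0,0,0],"angular":[0,0,0],"gripper":0.1},{"slide":[0,0,0],"angular":[0,0,0],"gripper":0.1},{"slide":[0,0,0],"angular":[0,0,0],"gripper":0.1}])

```text
clock: 34.35
position: [0.6032, 0.1854, 0.0594]
eef_rot: [3.141, 0.0, 1.447]
force: [-4.7, -1.8, 7.2]
gripper_width: 0.34
grasp_force: 60.4
```

apply_moves(rows=[{"slide":[0,0,0],"angular":[0,0,0],"gripper":0.4},{"slide":[0,0,0],"angular":[0,0,0],"gripper":0.5},{"slide":[0,0,0],"angular":[0,0,0],"gripper":0.8},{"slide":[0,0,0],"angular":[0,0,0],"gripper":0.8},{"slide":[0,0,0.6],"angular":[0,0,0],"gripper":0.8},{"slide":[0,0,1],"angular":[0,0,0],"gripper":0.8},{"slide":[0,0,1],"angular":[0,0,0],"gripper":0.8},{"slide":[0,0,1],"angular":[0,0,0],"gripper":1}])

```text
clock: 35.35
position: [0.6034, 0.1856, 0.1506]
eef_rot: [3.141, -0.0, 1.447]
force: [-0.3, -0.7, 0.4]
gripper_width: 0.982
grasp_force: 0.0
```

apply_moves(rows=[{"slide":[-0.7,-1,0.2],"angular":[0,0,1],"gripper":1},{"slide":[-0.7,-1,0],"angular":[0,0,1],"gripper":1},{"slide":[-0.7,-1,0],"angular":[0,0,1],"gripper":1},{"slide":[-0.8,-1,0],"angular":[0,0,1],"gripper":1},{"slide":[-0.8,-1,0],"angular":[0,0,1],"gripper":1},{"slide":[-0.8,-1,0],"angular":[0,0,1],"gripper":1},{"slide":[-0.8,-1,0],"angular":[0,0,1],"gripper":1},{"slide":[-0.8,-1,0],"angular":[0,0,1],"gripper":1}])

```text
clock: 36.35
position: [0.4503, -0.0151, 0.1545]
eef_rot: [3.141, 0.001, 2.148]
force: [0.4, -0.8, 0.5]
gripper_width: 0.998
grasp_force: 0.0
```

Run:
```python
from h import *
t=grab_frame("top"); s=grab_frame("scene"); cv2.imwrite("pics/t4.png",t[:,:,::-1])
f=lambda im,x,y,w,h:cv2.resize(im[y:y+h,x:x+w,::-1],(400,300),interpolation=cv2.INTER_CUBIC)
cv2.imwrite("pics/c4.png",np.hstack([f(t,175,180,120,90),f(s,250,150,100,75)]))
b=(180,180,60,80)
for lo in(140,170): print("mL",rect(t,(100,130,lo),(125,255,255),b,.088))
```

```text
mL [602.7 187.8  36.6  27.8  -6.1]
mL [602.7 188.4  34.1  27.7  -7.1]
```

View pics/c4.png

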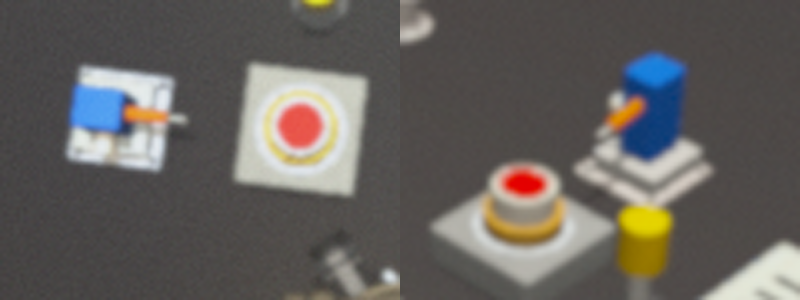

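Run:
```python
from h import *
s0=cv2.imread("pics/scene0.png")[:,:,::-1].copy(); s=grab_frame("scene"); t=cv2.imread("pics/t4.png")[:,:,::-1].copy()
b=(295,155,40,45)
print("S mL",[rect(s,(100,150,v),(125,255,255),b,.088,"scene").tolist() for v in(170,185)])
W=((0,0,150),(180,60,255))
print("S padL0",rect(s0,*W,(290,180,42,27),.004,"scene"),"padR0",rect(s0,*W,(222,220,48,32),.004,"scene"))
f=lambda im,x,y,w,h:cv2.resize(im[y:y+h,x:x+w,::-1],(400,400),interpolation=cv2.INTER_CUBIC)
cv2.imwrite("pics/c5.png",np.hstack([f(t,190,195,44,44),f(s,288,165,44,44)]))
```

```text
S mL [[604.8, 186.7, 34.5, 31.2, -8.6], [605.0, 187.9, 32.8, 27.5, -11.1]]
S padL0 [603.4 186.1  75.8  75.6  -6.8] padR0 [579.3 -82.3  74.7  74.7  -7.5]
```

View pics/c5.png

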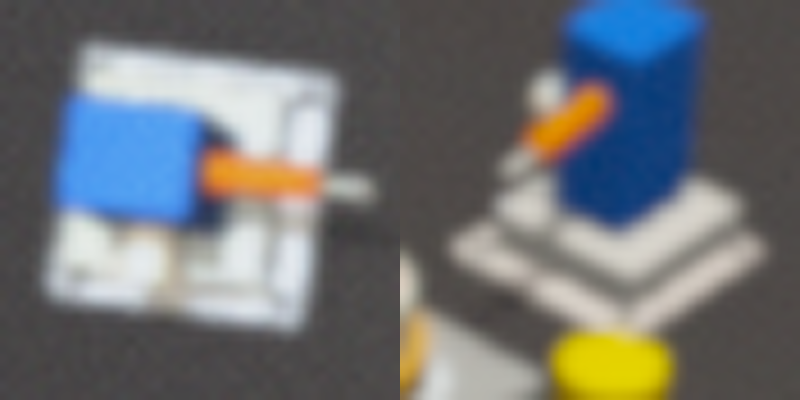

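The left manipulator stands on its pad with its needle to the stage and its knobs towards the robot, about 2 mm left of the pad centre. I'll place the right one, then trim.

apply_moves(rows=[{"slide":[0.03,-0.12,0],"angular":[0,0,1],"gripper":1},{"slide":[0,-0.12,0],"angular":[0,0,1],"gripper":1},{"slide":[0,0,-1],"angular":[0,0,0.8],"gripper":1},{"slide":[0,0,-1],"angular":[0,0,0],"gripper":1},{"slide":[0,0,-1],"angular":[0,0,0],"gripper":1},{"slide":[0,0,-0.6],"angular":[0,0,0],"gripper":0.9},{"slide":[0,0,-0.38],"angular":[0,0,0],"gripper":0.8},{"slide":[0,0,0],"angular":[0,0,0],"gripper":0.7}])

```text
clock: 37.5
position: [0.4515, -0.0202, 0.054]
eef_rot: [3.141, -0.001, 2.389]
force: [-0.5, -0.8, 1.3]
gripper_width: 0.699
grasp_force: 0.0
```

apply_moves(rows=[{"slide":[0,0,0],"angular":[0,0,0],"gripper":0.5},{"slide":[0,0,0],"angular":[0,0,0],"gripper":0.42},{"slide":[0,0,0],"angular":[0,0,0],"gripper":0.36},{"slide":[0,0,0],"angular":[0,0,0],"gripper":0.1},{"slide":[0,0,0],"angular":[0,0,0],"gripper":0.1},{"slide":[0,0,0],"angular":[0,0,0],"gripper":0.1},{"slide":[0,0,0],"angular":[0,0,0],"gripper":0.1},{"slide":[0,0,0],"angular":[0,0,0],"gripper":0.1}])

```text
clock: 38.5
position: [0.4514, -0.0209, 0.0544]
eef_rot: [-3.141, 0.0, 2.389]
force: [-3.6, -1.8, 5.5]
gripper_width: 0.337
grasp_force: 58.8
```

apply_moves(rows=[{"slide":[0,0,0.5],"angular":[0,0,0],"gripper":0.1},{"slide":[0,0,1],"angular":[0,0,0],"gripper":0.1},{"slide":[0,-0.5,1],"angular":[0,0,-0.9],"gripper":0.1},{"slide":[0.2,-0.5,0],"angular":[0,0,-0.9],"gripper":0.1},{"slide":[0.5,-0.5,0],"angular":[0,0,-0.9],"gripper":0.1},{"slide":[0.5,-0.5,0],"angular":[0,0,-0.9],"gripper":0.1},{"slide":[0.5,-0.3,0],"angular":[0,0,-0.9],"gripper":0.1},{"slide":[0.5,-0.2,0],"angular":[0,0,-0.9],"gripper":0.1}])

```text
clock: 39.5
position: [0.5067, -0.0834, 0.1171]
eef_rot: [3.141, -0.0, 1.915]
force: [-0.4, -0.1, -4.4]
gripper_width: 0.342
grasp_force: 60.0
```

apply_moves(rows=[{"slide":[0.6,0,0],"angular":[0,0,-0.9],"gripper":0.1},{"slide":[0.6,0,0],"angular":[0,0,-0.9],"gripper":0.1},{"slide":[0.6,0,0],"angular":[0,0,-0.9],"gripper":0.1},{"slide":[0.6,0,0],"angular":[0,0,-0.9],"gripper":0.1},{"slide":[0.51,0,0],"angular":[0,0,-0.9],"gripper":0.1},{"slide":[0,0,-0.7],"angular":[0,0,-0.9],"gripper":0.1},{"slide":[0,0,-0.7],"angular":[0,0,0],"gripper":0.1},{"slide":[0,0,0],"angular":[0,0,0],"gripper":0.1}])

```text
clock: 40.5
position: [0.5779, -0.083, 0.0802]
eef_rot: [-3.139, -0.0, 1.449]
force: [-0.4, -0.7, -4.1]
gripper_width: 0.342
grasp_force: 59.8
```

apply_moves(rows=[{"slide":[0.02,0,-0.4],"angular":[0,0,0],"gripper":0.1},{"slide":[0,0,-0.3],"angular":[0,0,0],"gripper":0.1},{"slide":[0,0,-0.1],"angular":[0,0,0],"gripper":0.1},{"slide":[0,0,-0.04],"angular":[0,0,0],"gripper":0.1},{"slide":[0,0,0],"angular":[0,0,0],"gripper":0.1},{"slide":[0,0,0],"angular":[0,0,0],"gripper":0.1},{"slide":[0,0,0],"angular":[0,0,0],"gripper":0.1},{"slide":[0,0,0],"angular":[0,0,0],"gripper":0.1}])

```text
clock: 41.5
position: [0.5798, -0.0831, 0.0607]
eef_rot: [3.141, 0.0, 1.447]
force: [-0.1, -0.1, -3.9]
gripper_width: 0.345
grasp_force: 60.0
```

apply_moves(rows=[{"slide":[-0.02,0,-0.06],"angular":[0,0,0],"gripper":0.1},{"slide":[0,0,-0.04],"angular":[0,0,0],"gripper":0.1},{"slide":[0,0,-0.02],"angular":[0,0,0],"gripper":0.1},{"slide":[0,0,0],"angular":[0,0,0],"gripper":0.1},{"slide":[0,0,0],"angular":[0,0,0],"gripper":0.1},{"slide":[0,0,0],"angular":[0,0,0],"gripper":0.1},{"slide":[0,0,0],"angular":[0,0,0],"gripper":0.1},{"slide":[0,0,0],"angular":[0,0,0],"gripper":0.1}])

```text
clock: 42.5
position: [0.5792, -0.0831, 0.0585]
eef_rot: [3.142, 0.001, 1.447]
force: [-6.7, -0.4, 8.8]
gripper_width: 0.342
grasp_force: 61.4
```

apply_moves(rows=[{"slide":[0,0,0],"angular":[0,0,0],"gripper":0.4},{"slide":[0,0,0],"angular":[0,0,0],"gripper":0.5},{"slide":[0,0,0],"angular":[0,0,0],"gripper":0.8},{"slide":[0,0,0],"angular":[0,0,0],"gripper":0.8},{"slide":[0,0,0.6],"angular":[0,0,0],"gripper":0.8},{"slide":[0,0,1],"angular":[0,0,0],"gripper":0.8},{"slide":[0,0,1],"angular":[0,0,0],"gripper":0.8},{"slide":[0,0,1],"angular":[0,0,0],"gripper":1}])

```text
clock: 43.5
position: [0.5794, -0.083, 0.1496]
eef_rot: [3.141, -0.0, 1.447]
force: [0.1, -0.2, -0.5]
gripper_width: 0.985
grasp_force: 0.0
```

apply_moves(rows=[{"slide":[-0.9,0.5,0],"angular":[0,0,0],"gripper":1},{"slide":[-0.9,0.5,0],"angular":[0,0,0],"gripper":1},{"slide":[-0.9,0.5,0],"angular":[0,0,0],"gripper":1},{"slide":[-0.9,0.5,0],"angular":[0,0,0],"gripper":1},{"slide":[-0.9,0.5,0],"angular":[0,0,0],"gripper":1},{"slide":[-0.5,0.5,0],"angular":[0,0,0],"gripper":1},{"slide":[0,0.5,0],"angular":[0,0,0],"gripper":1},{"slide":[0,0,0],"angular":[0,0,0],"gripper":1}])

```text
clock: 44.5
position: [0.455, 0.0055, 0.148]
eef_rot: [3.141, -0.0, 1.448]
force: [0.7, -0.5, 0.2]
gripper_width: 1.003
grasp_force: 0.0
```

Run:
```python
from h import *
t=grab_frame("top"); s=grab_frame("scene"); cv2.imwrite("pics/t6.png",t[:,:,::-1])
for nm,b,sb in(("mL",(180,180,60,80),(295,155,40,45)),("mR",(292,190,50,60),(228,190,45,50))):
    print(nm,"T",[rect(t,(100,130,v),(125,255,255),b,.088).tolist() for v in(140,170,190)],"S",[rect(s,(100,150,v),(125,255,255),sb,.088,"scene").tolist() for v in(170,185)])
f=lambda im,x,y,w,h:cv2.resize(im[y:y+h,x:x+w,::-1],(400,300),interpolation=cv2.INTER_CUBIC)
cv2.imwrite("pics/c6.png",np.vstack([np.hstack([f(t,185,194,60,45),f(t,287,200,60,45)]),np.hstack([f(s,280,160,60,45),f(s,218,200,60,45)])]))
```

```text
mL T [[602.7, 187.7, 36.8, 27.4, -7.1], [602.8, 188.4, 34.1, 27.4, -7.1], [602.9, 188.2, 33.2, 27.1, -7.1]] S [[605.2, 187.2, 30.9, 36.0, 4.4], [605.5, 187.7, 32.5, 29.1, -8.6]]
mR T [[578.4, -79.8, 30.8, 27.7, -7.1], [578.4, -79.9, 30.8, 27.6, -8.1], [579.0, -80.1, 28.2, 25.9, -0.5]] S [[581.3, -82.0, 34.5, 30.9, -6.6], [581.2, -81.9, 32.3, 28.6, -7.4]]
```

View pics/c6.png

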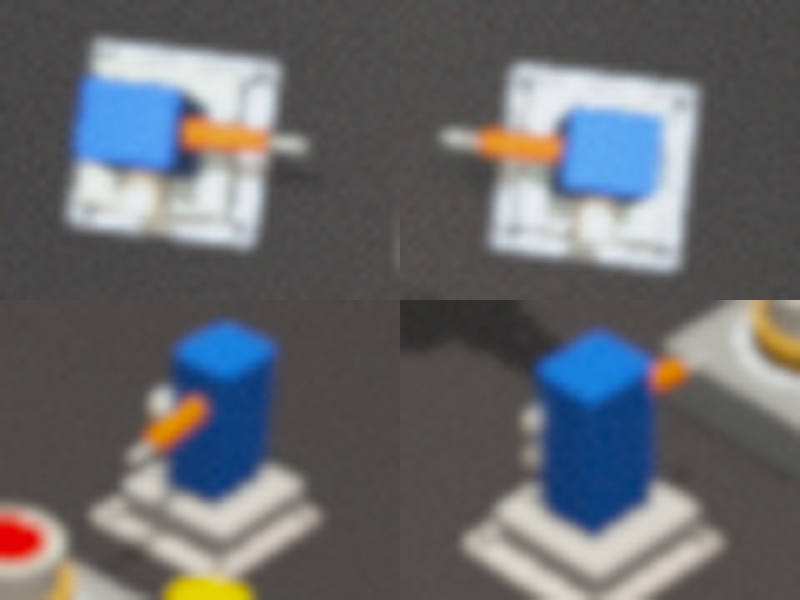

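Run:
```python
from h import *
s=grab_frame("scene"); t=cv2.imread("pics/t6.png")[:,:,::-1].copy()
a=np.radians(-7.1); A=np.array([[np.cos(a),-np.sin(a)],[np.sin(a),np.cos(a)]])
def prof(im,n,c0,axis,band,z=.02):
    c=C[n]; r=np.arange(-40,41,2.)
    out=[]
    g=cv2.cvtColor(im,cv2.COLOR_RGB2GRAY)
    for v in np.arange(band[0],band[1]+.1,1):
        o=np.c_[r,r*0+v] if axis==0 else np.c_[r*0+v,r]
        P=np.c_[(np.array(c0)+o@A.T)/1000,r*0+z]; q=P@c["R"].T+c["t"]
        u=(c["fx"]*q[:,0]/q[:,2]+c["cx"]).astype(np.float32); w=(c["fy"]*q[:,1]/q[:,2]+c["cy"]).astype(np.float32)
        out.append(cv2.remap(g,u[None],w[None],cv2.INTER_LINEAR)[0].astype(float))
    return np.mean(out,0).astype(int)
print(" ".join("%4d"%v for v in np.arange(-40,41,2)))
for nm,c0,bs in(("L",(603.3,185.7),(-24,-16)),("R",(579.1,-83.2),(-24,-16))):
    for n,im in(("top",t),("scene",s)):
        for ax in(0,1):
            for b in((-26,-18),(18,26)):
                print(nm,n,"xy"[ax],b); print(" ".join("%4d"%v for v in prof(im,n,c0,ax,b)))
```

```text
-40  -38  -36  -34  -32  -30  -28  -26  -24  -22  -20  -18  -16  -14  -12  -10   -8   -6   -4   -2    0    2    4    6    8   10   12   14   16   18   20   22   24   26   28   30   32   34   36   38   40
L top x (-26, -18)
  86  118  167  211  221  213  205  206  218  222  222  221  219  218  212  196  177  163  158  153  156  163  170  175  185  200  214  222  223  224  222  220  220  221  221  220  208  169  123   89   77
L top x (18, 26)
  80  113  157  196  206  197  202  215  226  229  227  221  207  178  145  136  138  142  144  143  143  144  144  144  145  144  144  144  148  160  183  209  224  225  221  217  206  169  121   89   75
L top y (-26, -18)
 123  170  207  224  224  213  199  199  214  224  226  225  219  209  196  191  187  180  170  168  183  204  220  227  227  225  218  210  209  217  224  227  227  225  218  196  160  119   90   77   72
L top y (18, 26)
 123  166  204  217  218  212  204  199  214  225  232  233  232  231  228  225  219  211  205  203  202  202  201  198  198  199  201  203  204  204  201  201  201  197  188  167  137  108   87   76   74
L sc
[... 1987 characters left out ...]
5  146  132  133  151  174
R scene x (18, 26)
  55   53   52   51   52   52   52   52   54   55   54   54   55   55   55   55   55   55   55   55   54   56   64   82  109  141  171  191  203  209  211  210  207  198  183  161  139  126  124  128  135
R scene y (-26, -18)
 142  140  140  140  138  136  143  160  178  190  197  199  195  188  177  163  145  122   99   78   64   56   53   52   51   51   53   53   52   53   54   53   54   55   55   54   54   54   55   55   55
R scene y (18, 26)
 204  187  162  137  125  129  148  171  191  202  208  210  210  209  208  208  208  208  209  208  208  208  208  208  208  208  208  208  208  209  209  209  207  200  186  163  134  107   88   80   78
```

Both manipulators face the right way. Both views agree that each sits about 1.5–2 mm too far left (+y), so I'll trim both, right one first.

apply_moves(rows=[{"slide":[0.97,-0.54,0],"angular":[0,0,0],"gripper":1},{"slide":[1,-0.75,0],"angular":[0,0,0],"gripper":1},{"slide":[1,-0.75,0],"angular":[0,0,0],"gripper":1},{"slide":[1,-0.75,0],"angular":[0,0,0],"gripper":1},{"slide":[1,-0.75,0],"angular":[0,0,0],"gripper":1},{"slide":[0,0,-0.7],"angular":[0,0,0],"gripper":1},{"slide":[0,0,-1],"angular":[0,0,0],"gripper":1},{"slide":[0,0,-0.8],"angular":[0,0,0],"gripper":1}])

```text
clock: 45.65
position: [0.5776, -0.0839, 0.0832]
eef_rot: [-3.14, -0.0, 1.447]
force: [-0.4, 0.1, -0.3]
gripper_width: 1.003
grasp_force: 0.0
```

apply_moves(rows=[{"slide":[0,0,-0.5],"angular":[0,0,0],"gripper":0.9},{"slide":[0,0,-0.5],"angular":[0,0,0],"gripper":0.7},{"slide":[0,0,0],"angular":[0,0,0],"gripper":0.5},{"slide":[0,0,0],"angular":[0,0,0],"gripper":0.4},{"slide":[0,0,0],"angular":[0,0,0],"gripper":0.1},{"slide":[0,0,0],"angular":[0,0,0],"gripper":0.1},{"slide":[0,0,0],"angular":[0,0,0],"gripper":0.1},{"slide":[0,0,0],"angular":[0,0,0],"gripper":0.1}])

```text
clock: 46.65
position: [0.579, -0.084, 0.061]
eef_rot: [3.14, 0.0, 1.447]
force: [-1.6, 0.3, 5.8]
gripper_width: 0.342
grasp_force: 60.6
```

apply_moves(rows=[{"slide":[0,0,0.2],"angular":[0,0,0],"gripper":0.1},{"slide":[0,0,0],"angular":[0,0,0],"gripper":0.1},{"slide":[-0.02,-0.07,0],"angular":[0,0,0],"gripper":0.1},{"slide":[0,0,0],"angular":[0,0,0],"gripper":0.1},{"slide":[0,0,-0.1],"angular":[0,0,0],"gripper":0.1},{"slide":[0,0,-0.06],"angular":[0,0,0],"gripper":0.1},{"slide":[0,0,-0.05],"angular":[0,0,0],"gripper":0.1},{"slide":[0,0,0],"angular":[0,0,0],"gripper":0.1}])

```text
clock: 47.65
position: [0.5779, -0.0858, 0.061]
eef_rot: [-3.141, 0.001, 1.447]
force: [-6.9, 0.3, 11.1]
gripper_width: 0.337
grasp_force: 61.4
```

apply_moves(rows=[{"slide":[0,0,0],"angular":[0,0,0],"gripper":0.1},{"slide":[0,0,0],"angular":[0,0,0],"gripper":0.1},{"slide":[0,0,0],"angular":[0,0,0],"gripper":0.1},{"slide":[0,0,0],"angular":[0,0,0],"gripper":0.1},{"slide":[0,0,0],"angular":[0,0,0],"gripper":0.1},{"slide":[0,0,0],"angular":[0,0,0],"gripper":0.1},{"slide":[0,0,0],"angular":[0,0,0],"gripper":0.1},{"slide":[0,0,0],"angular":[0,0,0],"gripper":0.1}])

```text
clock: 48.65
position: [0.5779, -0.0858, 0.061]
eef_rot: [-3.141, 0.001, 1.447]
force: [-6.8, 0.4, 11.3]
gripper_width: 0.341
grasp_force: 61.4
```

apply_moves(rows=[{"slide":[0,0,0.02],"angular":[0,0,0],"gripper":0.1},{"slide":[0,0,0],"angular":[0,0,0],"gripper":0.4},{"slide":[0,0,0],"angular":[0,0,0],"gripper":0.6},{"slide":[0,0,0],"angular":[0,0,0],"gripper":0.8},{"slide":[0,0,0.6],"angular":[0,0,0],"gripper":0.8},{"slide":[0,0,1],"angular":[0,0,0],"gripper":0.8},{"slide":[0,0,1],"angular":[0,0,0],"gripper":0.8},{"slide":[0,0,1],"angular":[0,0,0],"gripper":1}])

```text
clock: 49.65
position: [0.5782, -0.0857, 0.1523]
eef_rot: [3.14, -0.0, 1.447]
force: [-0.8, -0.7, 0.9]
gripper_width: 0.98
grasp_force: 0.0
```

apply_moves(rows=[{"slide":[0.1,1,0],"angular":[0,0,0],"gripper":1},{"slide":[0.1,1,0],"angular":[0,0,0],"gripper":1},{"slide":[0.1,1,0],"angular":[0,0,0],"gripper":1},{"slide":[0.1,1,0],"angular":[0,0,0],"gripper":1},{"slide":[0.1,1,0],"angular":[0,0,0],"gripper":1},{"slide":[0.1,1,0],"angular":[0,0,0],"gripper":1},{"slide":[0.1,1,0],"angular":[0,0,0],"gripper":1},{"slide":[0.1,1,0],"angular":[0,0,0],"gripper":1}])

```text
clock: 50.65
position: [0.5982, 0.1151, 0.1515]
eef_rot: [3.141, -0.0, 1.447]
force: [1.2, -0.8, 0.4]
gripper_width: 1.003
grasp_force: 0.0
```

apply_moves(rows=[{"slide":[0.1,1,0],"angular":[0,0,0],"gripper":1},{"slide":[0.1,1,0],"angular":[0,0,0],"gripper":1},{"slide":[0,0.85,0],"angular":[0,0,0],"gripper":1},{"slide":[0,0,0],"angular":[0,0,0],"gripper":1},{"slide":[0,0,-0.8],"angular":[0,0,0],"gripper":1},{"slide":[0,0,-1],"angular":[0,0,0],"gripper":1},{"slide":[0,0,-0.8],"angular":[0,0,0],"gripper":1},{"slide":[0,0,0],"angular":[0,0,0],"gripper":1}])

```text
clock: 51.65
position: [0.6019, 0.1841, 0.0831]
eef_rot: [-3.138, 0.002, 1.446]
force: [-0.1, 0.6, -0.3]
gripper_width: 1.007
grasp_force: 0.0
```

apply_moves(rows=[{"slide":[0,0.04,-0.5],"angular":[0,0,0],"gripper":0.9},{"slide":[0,0,-0.4],"angular":[0,0,0],"gripper":0.7},{"slide":[0,0,0],"angular":[0,0,0],"gripper":0.5},{"slide":[0,0,0],"angular":[0,0,0],"gripper":0.4},{"slide":[0,0,0],"angular":[0,0,0],"gripper":0.1},{"slide":[0,0,0],"angular":[0,0,0],"gripper":0.1},{"slide":[0,0,0],"angular":[0,0,0],"gripper":0.1},{"slide":[0,0,0],"angular":[0,0,0],"gripper":0.1}])

```text
clock: 52.65
position: [0.6033, 0.1868, 0.0635]
eef_rot: [3.141, -0.001, 1.447]
force: [-0.9, -0.2, 5.3]
gripper_width: 0.338
grasp_force: 60.4
```

apply_moves(rows=[{"slide":[0,0,0.2],"angular":[0,0,0],"gripper":0.1},{"slide":[0,0,0],"angular":[0,0,0],"gripper":0.1},{"slide":[-0.02,-0.07,0],"angular":[0,0,0],"gripper":0.1},{"slide":[0,0,0],"angular":[0,0,0],"gripper":0.1},{"slide":[0,0,-0.1],"angular":[0,0,0],"gripper":0.1},{"slide":[0,0,-0.06],"angular":[0,0,0],"gripper":0.1},{"slide":[0,0,-0.04],"angular":[0,0,0],"gripper":0.1},{"slide":[0,0,0],"angular":[0,0,0],"gripper":0.1}])

```text
clock: 53.65
position: [0.6024, 0.1847, 0.0635]
eef_rot: [3.141, 0.0, 1.447]
force: [-3.9, -1.2, 5.2]
gripper_width: 0.347
grasp_force: 60.4
```

apply_moves(rows=[{"slide":[0,0,0],"angular":[0,0,0],"gripper":0.1},{"slide":[0,0,0],"angular":[0,0,0],"gripper":0.4},{"slide":[0,0,0],"angular":[0,0,0],"gripper":0.6},{"slide":[0,0,0],"angular":[0,0,0],"gripper":0.8},{"slide":[0,0,0.6],"angular":[0,0,0],"gripper":0.8},{"slide":[0,0,1],"angular":[0,0,0],"gripper":0.8},{"slide":[0,0,1],"angular":[0,0,0],"gripper":0.8},{"slide":[0,0,1],"angular":[0,0,0],"gripper":1}])

```text
clock: 54.65
position: [0.6026, 0.1849, 0.1548]
eef_rot: [3.141, -0.0, 1.447]
force: [0.6, 0.8, 0.1]
gripper_width: 0.984
grasp_force: 0.0
```

apply_moves(rows=[{"slide":[-0.7,-0.8,0],"angular":[0,0,0],"gripper":1},{"slide":[-0.7,-0.8,0],"angular":[0,0,0],"gripper":1},{"slide":[-0.7,-0.8,0],"angular":[0,0,0],"gripper":1},{"slide":[-0.8,-0.8,0],"angular":[0,0,0],"gripper":1},{"slide":[-0.8,-0.8,0],"angular":[0,0,0],"gripper":1},{"slide":[-0.8,-0.8,0],"angular":[0,0,0],"gripper":1},{"slide":[-0.8,-0.8,0],"angular":[0,0,0],"gripper":1},{"slide":[-0.8,-0.8,0],"angular":[0,0,0],"gripper":1}])

```text
clock: 55.65
position: [0.4496, 0.0244, 0.1538]
eef_rot: [3.14, 0.0, 1.447]
force: [-0.0, -0.1, -0.5]
gripper_width: 1.003
grasp_force: 0.0
```

Run:
```python
from h import *
t=grab_frame("top"); s=grab_frame("scene")
for nm,b,sb in(("mL",(180,180,60,80),(295,155,40,45)),("mR",(292,190,50,60),(228,190,45,50))):
    print(nm,"T",rect(t,(100,130,170),(125,255,255),b,.088).tolist(),"S",[rect(s,(100,150,v),(125,255,255),sb,.088,"scene").tolist() for v in(170,185)])
print("lamp",circ(t,(24,150,130),(34,255,255),(240,140,60,60),.088),"red",circ(t,(0,150,120),(10,255,255),(240,190,50,50),.064))
f=lambda im,x,y,w,h:cv2.resize(im[y:y+h,x:x+w,::-1],(400,300),interpolation=cv2.INTER_CUBIC)
cv2.imwrite("pics/c7.png",np.vstack([np.hstack([f(t,185,194,60,45),f(t,287,200,60,45)]),np.hstack([f(t,160,100,260,195),f(s,170,120,240,180)])]))
```

```text
mL T [602.4, 186.0, 25.9, 35.0, 0.0] S [[604.5, 184.7, 34.5, 31.2, -8.6], [604.9, 185.8, 32.5, 28.6, -7.9]]
mR T [577.7, -82.1, 30.5, 27.0, -6.3] S [[580.2, -84.1, 34.6, 31.3, -3.5], [579.9, -83.5, 32.4, 28.5, -6.6]]
lamp [692.7  32.9  29.2  31.4] red [593.1  45.7  24.2  24.5]
```

View pics/c7.png

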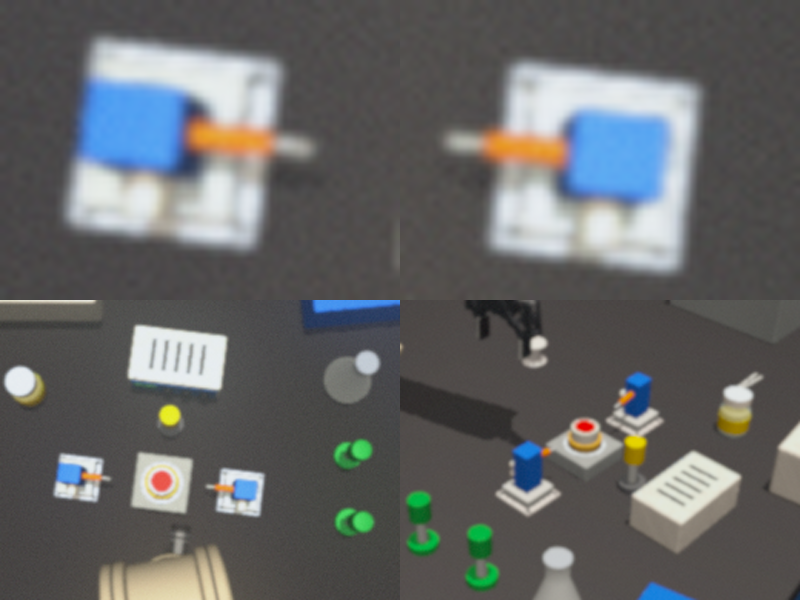

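The final view shows everything in place: both manipulators centred within about 1 mm, needles to the stage, the dish stack concentric, the lamp midway to the amplifier, and the flask and decoys untouched. I'm handing in.

```bash
python3 -c "
from rig import order
print(order.job_done())"
```

```text
the job is handed in; nothing more can be done
None
```

The rig is set out as asked and handed in at about 56 s of the 120 s: by the camera measurements everything is within about 1 to 2 mm of its target, and the flask was not touched.

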